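# Seat the keyed tube block in the dry-bath warmer

### The arm

A 6-joint arm with a two-finger parallel gripper is mounted at the origin on a cart in front of the work surface, level with it; the furniture and walls round the work are solid. World frame = base frame: x ahead of the robot, y to its left, z up, the work surface at z = 0. Lengths are in m, angles in rad, forces in N, time in s.
With the tool pointing down it reaches from about 0.35 to 0.975 m from the base axis. Payload 4.9 kg.
Tool frame: the origin (TCP) lies between the finger pads; the fingertips stand 19 mm ahead of it and the grasp point (between the pads) is the TCP; z points along the fingers, y is the line along which they close (so a half turn about z gives the same grasp; the last joint's range is limited). The gripper opens to 85 mm and grips with 20 to 120 N. Pads are 22 mm wide; open, the fingers measure 114 mm over their backs; the gripper's body (76 mm by 85 mm) begins 54 mm behind the grasp point. The pads swing forward as they close: fully open they stand 13 mm farther back than shut.
Start: joints at [-1.461, 0.053, 1.613, -0, 1.476, -0.119], TCP at [0.142, -0.609, 0.25] pointing down, gripper open.
Joint ranges: [-3.01, 3.01], [-1.01, 2.22], [0.06, 2.58], [-1.02, 4.17], [0.09, 2.62], [-3.14, 3.14]. Speed limits (rad/s): [2.57, 2.57, 3.14, 3.14, 3.14, 3.14].

### API

Orientations are given as a rotation vector (axis times angle).
In Python, from station import ctrl gives the robot as it stands. The module is installed in compiled form; this text tells all that it offers.
- The arm moves only by the tool servo_tool, never from a script. Its argument "increments" is a list that holds one entry, the list of rows, each a list of 5 numbers: the finger opening in cm, from 0 to 8.54, then the shift along the tool's x, y, z in cm, then the turn about the tool's z in degrees. A call has 1 to 5 rows; each row is the pose to reach, as a shift and turn from the pose commanded when the call began, along the tool's axes at that moment; what a row does not reach only later rows make up. A row lasts 1/10 s, in which the tool goes at most 50 mm and 8.59 degrees, less where a joint would pass 70% of its speed; a pose out of reach is approached as far as the arm can. A call with a gripper value outside its range is refused whole. The fingers move at their own pace and stop on an object; "newtons" is the grip in N (left out, the last holds). Time passes only in rows, so rows that repeat a pose let the fingers close. It gives the time, the measured TCP pose, the force, the opening and the grip force at its end, in the units of the state.
- ctrl.get_obs(): the state, without advancing time (a new reading comes with each control period).
- ctrl.get_image(name): name is "side" or "top"; returns a dict with "img" (384x512x3 uint8, red, green, blue), "fx", "fy", "cx", "cy" (pixels), "rvec" (rotation vector, rad) and "tvec" (3), from world to camera coordinates, as OpenCV has them. Camera axes: x right, y down, z forward; pixel columns grow to the right and rows downward; lengths in m; the calibration is good to about 2 mm. A picture is of the moment at which its call begins. There is no depth.
- ctrl.finish_job(): hands the job in; it is judged then, once.
The state is a dict: "t": time; "q": joint angles; "dq": joint speeds; "effort": joint torques, N m; "tool_pos": TCP position; "tool_rot": TCP orientation; "contact_force": force on the tool from outside, world axes, zero at the start; "wrist_torque": the same for the moment, N m; "opening": finger opening in m; "grip_force": force on a finger pad.
Only numpy, scipy, OpenCV 4.12 (cv2) and the standard library are available. Lean on these libraries where they do the work, as an engineer would, in place of code of your own. Each camera call takes 0.05 s, during which the arm holds its last target. There are 200 camera calls.

### The job

Two aluminium tube blocks stand on the bench; one has a square corner cut out, the other is a plain rectangle. Take the one with the cut corner by its rib, turn it so that the cut-out goes round the post in the corner of the warmer's well, seat it flat on the floor of the well and let go. Leave the plain block where it stands.

Things in the scene. Friction and masses are not known exactly. Their poses are not given: they have to be found in the camera images.
- cut_block_center (a point): Aluminium tube block with one cut corner, upright, 0.2-0.35 kg: body 96 (x) x 64 (y) x 26 mm high; on its top middle a grip rib 40 (x) x 10 (y) mm, from 26 to 66 mm above the underside. Dark round wells beside the rib. Point: block's centre, 33 mm above the underside; x along the rib, z up. The +x +y corner is cut out at full body height: x 20 to 48, y 4 to 32 mm.
- plain_block_center (a point): The bystander: a like aluminium tube block of the same sizes and rib, but a plain rectangle with no cut corner. Point: its centre, 33 mm above the underside; x along the rib, z up.
- well (a point): Centre of the floor of the fixed grey warmer's well, 116 (x) x 84 (y) x 14 mm deep; floor 26, rim 40 mm above bench, walls 10 mm. x along its long side, z up. A dark 28 mm square post fills its +x +y corner, 22 mm above the floor. Cut block fits with 10 mm play all round when its axes point as these do; reversed, it rides on the post. Panel (with a knob to 45 mm above bench) at y -50 to -86 mm.

How it is judged:
At the end, for the whole second after the job is handed in: The block with the cut corner lies flat on the floor of the well (within 4 mm of full depth, tilted less than 4.5 degrees, centre within 20 mm of the well's middle, which only the right way round allows), released; the plain block is within 30 mm of where it stood (z of cut_block_center in the frame of well between 0.028 and 0.037 m and horizontal distance between cut_block_center and well below 0.02 m and angle between cut_block_center's own z axis and vertical below 0.08 rad); the robot touches nothing.
It fails at once if the plain block is moved more than 30 mm from where it stood (distance of plain_block_center from where it was at the start of the episode above 0.03 m).
It also fails if it takes over 42 s, if anything falls off the work surface, if the arm or the gripper's body presses on something with over 40 N, if the wrist force passes 120 N, or if a joint passes its speed limit or range.

## Working session

There is one attempt and no reset: what is moved stays moved. The work goes in short steps, Python scripts to look and compute and a tool call to move; the robot and the scene stay as the last step left them, time stands still between calls to the robot, and variables do not carry over. Pictures are saved under pics/ and viewed, at most 10 in all, crops included, and the job is handed in when it is done.

Besides the shell and the picture viewer there is one more tool, called after ">>>" as name([rows], argument=value, ...), one row to a line, values as JSON. servo_tool: Moves the arm, as the interface text tells. Its arguments: {"type":"object","properties":{"increments":{"type":"array"},"newtons":{"type":"number"}},"required":["increments"]}

```bash
mkdir -p pics; cat > h.py <<'E'
import numpy as np, cv2
from station import ctrl
def cam(n):
    d=ctrl.get_image(n); d['R']=cv2.Rodrigues(np.array(d['rvec'],float))[0]; d['t']=np.array(d['tvec'],float).ravel(); return d
def ray(d,u,v):
    r=d['R'].T@np.array([(u-d['cx'])/d['fx'],(v-d['cy'])/d['fy'],1]); return -d['R'].T@d['t'],r
def onz(d,u,v,z):
    c,r=ray(d,u,v); return c+r*(z-c[2])/r[2]
def proj(d,p):
    q=d['R']@np.array(p)+d['t']; return np.array([d['fx']*q[0]/q[2]+d['cx'],d['fy']*q[1]/q[2]+d['cy']])
def tri(d1,p1,d2,p2):
    a,r=ray(d1,*p1); b,s=ray(d2,*p2); k=np.linalg.lstsq(np.c_[r,-s],b-a,rcond=None)[0]
    x=a+r*k[0]; y=b+s*k[1]; return (x+y)/2, np.linalg.norm(x-y)
E
python3 - <<'E'
from h import *
import pickle
for n in('top','side'):
    d=cam(n); cv2.imwrite(f'pics/{n}0.png',d['img'][:,:,::-1]); pickle.dump(d,open(n+'.pkl','wb')); print(n,-d['R'].T@d['t'],d['R'][2],d['fx'])
print(ctrl.get_obs())
E
```

```text
top [ 0.4523308  -0.02009735  0.89051825] [ 0.16911114  0.02276062 -0.98533414] 406.65832994410715
side [ 0.38609803 -0.79241666  0.45535143] [ 0.22802069  0.86321128 -0.45041408] 401.27338949487347
{'t': 0.1, 'q': array([-1.46101878e+00,  5.32995505e-02,  1.61415372e+00, -3.25801487e-06,
        1.47600177e+00, -1.18960669e-01]), 'dq': array([-0.00052476, -0.00314595, -0.0027568 , -0.00120564,  0.0006213 ,
       -0.00127214]), 'effort': array([ 1.23722157e-04, -3.94903994e+01, -3.71362495e+01, -1.48101653e-04,
        3.89687601e-03,  3.88844668e-06]), 'tool_pos': array([ 0.14168329, -0.60818711,  0.2491823 ]), 'tool_rot': array([-3.11921829e+00, -3.58306313e-01, -8.33312817e-06]), 'contact_force': array([0.27397871, 0.10168785, 0.06866372]), 'wrist_torque': array([0.01011767, 0.02381444, 0.02878928]), 'grip_force': 0.0, 'opening': 0.0855114704418586}
```

View pics/top0.png

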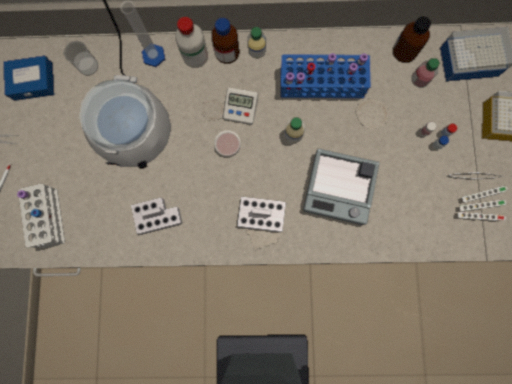

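View pics/side0.png

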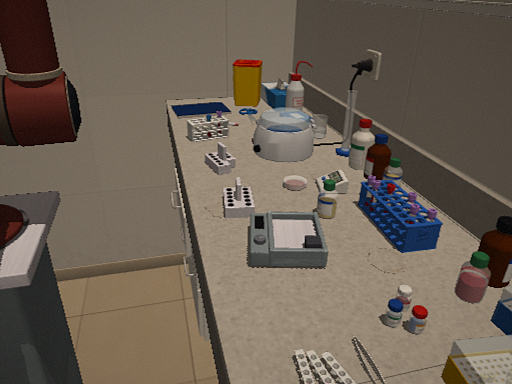

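The top view shows the cut block at about (156,215) with its notch up-right, near (172,203). The plain block is at (262,214) and the warmer at (341,186), with its dark post at about (366,170) and the panel at its lower edge. In the side view the cut block is at (220,160), the plain one at (238,200) and the warmer at (288,238). I'll enlarge both for exact corners.

```bash
python3 - <<'E'
import cv2
t=cv2.imread('pics/top0.png'); s=cv2.imread('pics/side0.png')
a=cv2.resize(t[190:240,125:190],None,fx=6,fy=6,interpolation=2); b=cv2.resize(t[145:225,300:382],None,fx=5,fy=5,interpolation=2)
import numpy as np
def pad(a,h,w): return cv2.copyMakeBorder(a,0,h-a.shape[0],0,w-a.shape[1],0)
cv2.imwrite('pics/tc.png',np.hstack([pad(a,400,390),pad(b,400,410)]))
a=cv2.resize(s[138:178,200:240],None,fx=9,fy=9,interpolation=2); b=cv2.resize(s[205:270,243:331],None,fx=5,fy=5,interpolation=2)
cv2.imwrite('pics/sc.png',np.hstack([pad(a,360,360),pad(b,360,440)]))
E
```

```text
(no output)
```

View pics/tc.png

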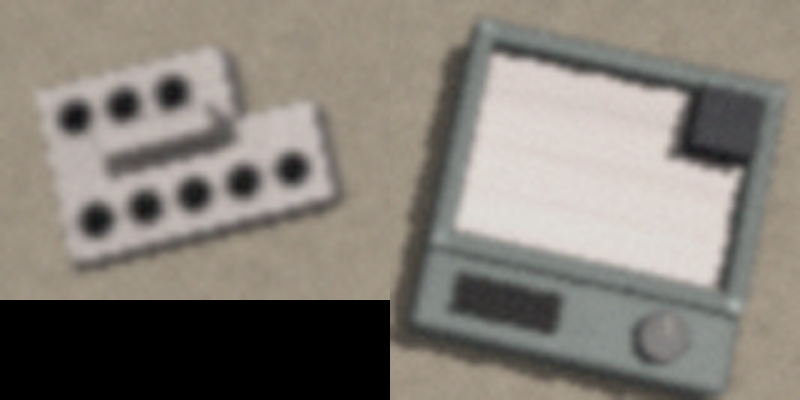

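View pics/sc.png

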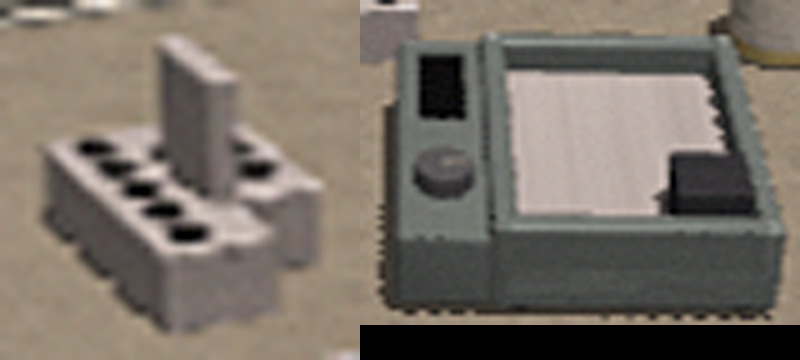

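The crops show the cut block's top-face corners, the rib, and the well rim and post corners clearly. Next I'll triangulate the matching corners and fit the poses.

```bash
cat > m.py <<'E'
from h import *
import pickle
T=pickle.load(open('top.pkl','rb'));S=pickle.load(open('side.pkl','rb'))
def un(p,u0,v0,s): return (u0+(p[0]+.5)/s-.5, v0+(p[1]+.5)/s-.5)
def fit(loc,w):
    loc=np.array(loc,float);w=np.array(w)[:,:2];lc=loc.mean(0);wc=w.mean(0)
    H=(loc-lc).T@(w-wc); a=np.arctan2(H[0,1]-H[1,0],H[0,0]+H[1,1])
    R=np.array([[np.cos(a),-np.sin(a)],[np.sin(a),np.cos(a)]]); t=wc-R@lc
    return t,a,np.round((w-(loc@R.T+t))*1e3,1).tolist()
b=lambda p:un(p,125,190,6); bs=lambda p:un(p,200,138,9)
w=lambda p:un((p[0]-390,p[1]),300,145,5); ws=lambda p:un((p[0]-360,p[1]),243,205,5)
print('cut tri')
for n,p,q in [('near-left(-48,-32)',(73,265),(45,148)),('near-right(48,-32)',(338,200),(165,255)),('(48,4)',(320,103),(272,232)),('(20,32)',(228,48),(320,185))]:
    X,e=tri(T,b(p),S,bs(q)); print(n,X.round(4),round(e,4))
L=[(-.048,.032),(-.048,-.032),(.048,-.032),(.048,.004),(.02,.032)]
P=[onz(T,*b(p),.026) for p in [(40,93),(73,265),(338,200),(320,103),(228,48)]]
print('top fit',fit(L,P))
P=[onz(S,*bs(p),.026) for p in [(45,148),(165,255),(272,232),(320,185)]]
print('side fit',fit(L[1:],P))
for q in [(173,36),(225,84)]: print('ribtop side z66',onz(S,*bs(q),.066))
print('well rim tri')
for n,p,q in [('+-',(742,302),(490,230)),('-+',(487,22),(725,40)),('++',(785,85),(782,230)),('--',(437,240),(487,40))]:
    X,e=tri(T,w(p),S,ws(q)); print(n,X.round(4),round(e,4))
L=[(.068,-.052),(-.068,.052),(.068,.052),(-.068,-.052)]
print('top fit',fit(L,[onz(T,*w(p),.04) for p in [(742,302),(487,22),(785,85),(437,240)]]))
print('side fit',fit(L,[onz(S,*ws(p),.04) for p in [(490,230),(725,40),(782,230),(487,40)]]))
E
python3 m.py
```

```text
cut tri
near-left(-48,-32) [0.5195 0.2542 0.0244] 0.0008
near-right(48,-32) [0.5408 0.1588 0.0273] 0.001
(48,4) [0.5747 0.1656 0.0287] 0.0007
(20,32) [0.5959 0.1994 0.0279] 0.0001
top fit (array([0.56077352, 0.21305985]), np.float64(-1.3501993865568531), [[-0.4, 0.8], [-0.1, 0.8], [0.3, -0.1], [0.3, -0.9], [-0.2, -0.7]])
side fit (array([0.56083562, 0.21507646]), np.float64(-1.3141958197220724), [[1.6, -3.1], [-0.3, 1.2], [-1.4, 2.0], [-0.0, -0.1]])
ribtop side z66 [0.55767252 0.23417551 0.066     ]
ribtop side z66 [0.56572857 0.19152698 0.066     ]
well rim tri
+- [ 0.5659 -0.2416  0.0372] 0.0072
-+ [ 0.6925 -0.1403  0.0392] 0.0014
++ [ 0.6622 -0.2662  0.0384] 0.0007
-- [ 0.5982 -0.1154  0.0369] 0.0009
top fit (array([ 0.63060928, -0.19074828]), np.float64(-1.8125708018930464), [[5.3, 2.7], [-4.4, -3.2], [-2.6, 3.4], [1.8, -2.9]])
side fit (array([ 0.62723176, -0.19397097]), np.float64(-1.8137459849561475), [[0.5, 2.0], [-3.0, -1.2], [-0.6, 4.2], [3.1, -5.0]])
```

```bash
cat > go.py <<'E'
import sys
from h import *
from scipy.spatial.transform import Rotation as Ro
# target x y z, tool-x yaw -> remaining shift (cm, tool axes) and turn (deg about tool z)
x,y,z,a=map(float,sys.argv[1:5]); o=ctrl.get_obs(); R=Ro.from_rotvec(o['tool_rot']).as_matrix()
yaw=np.arctan2(R[1,0],R[0,0]); d=(a-yaw+np.pi)%(2*np.pi)-np.pi
print((R.T@(np.array([x,y,z])-o['tool_pos'])*100).round(2),round(-np.degrees(d),2),'t',o['t'],'pos',o['tool_pos'].round(4),'yaw',round(yaw,4))
E
python3 go.py .561 .2135 .25 1.797
```

```text
[ 5.947e+01 -7.052e+01  6.000e-02] -89.85 t 0.1 pos [ 0.1417 -0.6082  0.2492] yaw 0.2287
```

>>> servo_tool([
  [[6,11.9,-14.1,0,-18],[6,23.8,-28.2,0,-36],[6,35.6,-42.3,0,-54],[6,47.5,-56.4,0,-72],[6,59.4,-70.5,0,-90]],
])

```text
t: 0.6
tool_pos: [0.2557, -0.3839, 0.2497]
tool_rot: [-2.768, -1.484, -0.001]
contact_force: [-0.0, -0.2, 0.1]
opening: 0.0596
grip_force: 0.0
```

```bash
python3 go.py .561 .2135 .25 1.797
```

```text
[ 6.666e+01 -7.640e+00  1.000e-02] -46.57 t 0.6 pos [ 0.2557 -0.3839  0.2497] yaw 0.9843
```

>>> servo_tool([
  [[6,66.7,-7.6,0,-20],[6,66.7,-7.6,0,-20],[6,66.7,-7.6,0,-30],[6,66.7,-7.6,0,-38],[6,66.7,-7.6,0,-46.5]],
])

```text
t: 1.1
tool_pos: [0.3707, -0.162, 0.2501]
tool_rot: [2.032, 2.395, 0.0]
contact_force: [1.1, -0.8, -0.4]
opening: 0.06
grip_force: 0.0
```

```bash
python3 go.py .561 .2135 .25 1.797
```

```text
[3.395e+01 2.490e+01 1.000e-02] -3.58 t 1.1 pos [ 0.3707 -0.162   0.2501] yaw 1.7344
```

>>> servo_tool([
  [[6,34,24.9,0,-3.6],[6,34,24.9,0,-3.6],[6,34,24.9,0,-3.6],[6,34,24.9,0,-3.6],[6,34,24.9,0,-3.6]],
])

```text
t: 1.6
tool_pos: [0.4849, 0.0606, 0.25]
tool_rot: [1.962, 2.453, -0.0]
contact_force: [0.2, -0.4, 0.2]
opening: 0.0598
grip_force: 0.0
```

```bash
python3 go.py .561 .2135 .15 1.797
```

```text
[13.25 10.79 10.  ] -0.28 t 1.6 pos [0.4849 0.0606 0.25  ] yaw 1.7922
```

>>> servo_tool([
  [[6,13.2,10.8,10,-0.3],[6,13.2,10.8,10,-0.3],[6,13.2,10.8,10,-0.3],[6,13.2,10.8,10,-0.3],[6,13.2,10.8,10,-0.3]],
])

```text
t: 2.1
tool_pos: [0.5589, 0.2137, 0.1437]
tool_rot: [-1.947, -2.456, 0.011]
contact_force: [-1.2, -0.5, -0.5]
opening: 0.06
grip_force: 0.0
```

```bash
python3 go.py .561 .2135 .05 1.797; python3 - <<'E'
from h import *
s=cam('side')['img'][110:200,170:270,::-1]; t=cam('top')['img'][160:250,110:210,::-1]
f=lambda a:cv2.resize(a,(400,360),interpolation=2)
cv2.imwrite('pics/hov.png',np.hstack([f(t),f(s)]))
E
```

```text
[-0.07  0.29  9.37] 0.22 t 2.1 pos [0.5589 0.2137 0.1437] yaw 1.8008
```

View pics/hov.png

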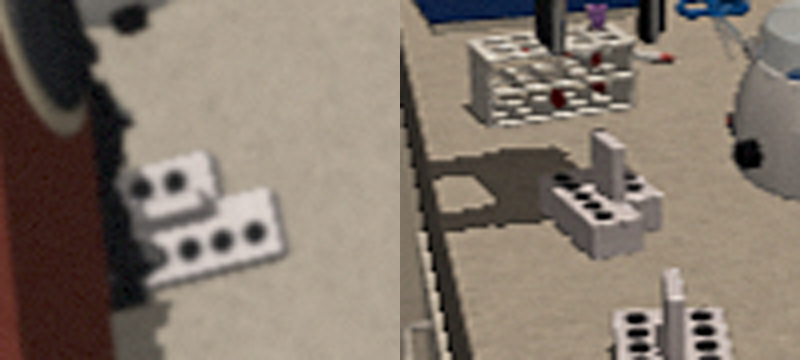

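The hover view shows the fingertips at about (550,45) and (650,35), straddling the rib at (607,140). I'm going down.

>>> servo_tool([
  [[6,0,0.3,3,0],[5,0,0.3,6,0],[5,0,0.3,8,0],[5,0,0.3,9.3,0],[5,0,0.3,9.3,0]],
])

```text
t: 2.7
tool_pos: [0.563, 0.2104, 0.0565]
tool_rot: [-1.957, -2.456, 0.003]
contact_force: [0.6, 0.1, 0.4]
opening: 0.0502
grip_force: 0.0
```

```bash
python3 go.py .561 .2135 .05 1.797
```

```text
[ 0.35 -0.12  0.65] -0.08 t 2.7 pos [0.563  0.2104 0.0565] yaw 1.7956
```

>>> servo_tool([
  [[4,0.3,-0.1,0.6,0],[1,0.3,-0.1,0.6,0],[0,0.3,-0.1,0.6,0],[0,0.3,-0.1,0.6,0],[0,0.3,-0.1,0.6,0]],
], newtons=70)

```text
t: 3.2
tool_pos: [0.5629, 0.2144, 0.0525]
tool_rot: [1.956, 2.457, 0.002]
contact_force: [-1.2, -0.0, 4.7]
opening: 0.009
grip_force: 69.3
```

>>> servo_tool([
  [[0,0,0,0,0],[0,0,0,0,0],[0,0,0,0,0],[0,0,0,-1,0],[0,0,0,-2,0]],
])

```text
t: 3.7
tool_pos: [0.5613, 0.214, 0.0707]
tool_rot: [-1.956, -2.457, 0.003]
contact_force: [1.0, 0.7, -2.7]
opening: 0.009
grip_force: 68.2
```

>>> servo_tool([
  [[0,0,0,-2,0],[0,0,0,-5,0],[0,0,0,-8,0],[0,0,0,-10,0],[0,0,0,-10,0]],
])

```text
t: 4.2
tool_pos: [0.5645, 0.2148, 0.1759]
tool_rot: [1.954, 2.454, 0.01]
contact_force: [0.3, 0.4, -1.8]
opening: 0.0092
grip_force: 68.5
```

```bash
python3 go.py .63 -.191 .175 1.328; python3 - <<'E'
from h import *
s=cam('side')['img'][80:200,170:290,::-1]; t=cam('top')['img'][140:260,80:200,::-1]
f=lambda a:cv2.resize(a,(400,400),interpolation=2)
cv2.imwrite('pics/lift.png',np.hstack([f(t),f(s)]))
E
```

```text
[-41.01  -2.71   0.06] 26.87 t 4.2 pos [0.5645 0.2148 0.1759] yaw 1.7969
```

View pics/lift.png

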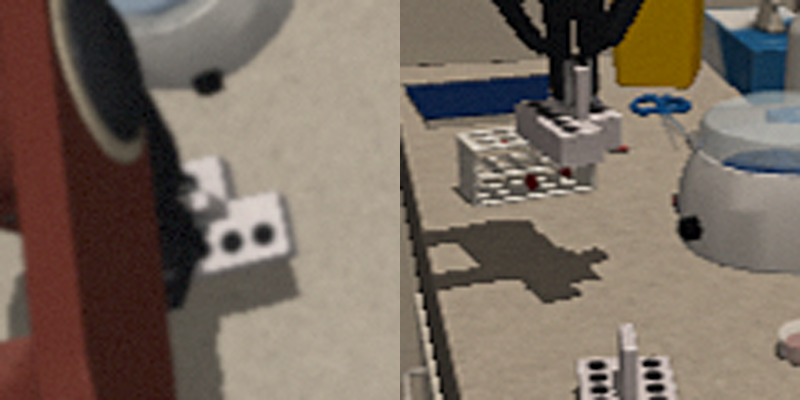

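The lift view shows the block held level in the side crop at about (570,130), with its notch to the upper right in the top crop near (225,190). Now I'll carry it over to the well.

>>> servo_tool([
  [[0,-3,-0.2,0,2],[0,-7,-0.4,0,5],[0,-11.5,-0.8,0,8],[0,-16,-1.1,0,11],[0,-20.5,-1.4,0,14]],
])

```text
t: 4.8
tool_pos: [0.5931, 0.0098, 0.1684]
tool_rot: [-2.241, -2.197, 0.004]
contact_force: [0.3, 0.0, -2.7]
opening: 0.0091
grip_force: 68.4
```

```bash
python3 go.py .63 -.191 .175 1.328
```

```text
[-20.     4.09  -0.68] 12.76 t 4.8 pos [0.5931 0.0098 0.1684] yaw 1.5507
```

>>> servo_tool([
  [[0,-5,1,-0.5,3],[0,-10,2,-0.5,6.5],[0,-14,2.9,-0.5,9.5],[0,-17.5,3.6,-0.5,11.5],[0,-20,4.1,-0.5,12.8]],
])

```text
t: 5.3
tool_pos: [0.6307, -0.1916, 0.1731]
tool_rot: [-2.473, -1.931, 0.004]
contact_force: [0.2, -0.2, -3.2]
opening: 0.0091
grip_force: 68.4
```

>>> servo_tool([
  [[0,0,0,1,0],[0,0,0,3,0],[0,0,0,4,0],[0,0,0,4,0],[0,0,0,4,0]],
])

```text
t: 5.8
tool_pos: [0.6315, -0.1886, 0.1353]
tool_rot: [-2.471, -1.938, 0.001]
contact_force: [0.0, -0.2, -2.0]
opening: 0.0091
grip_force: 68.4
```

```bash
python3 go.py .63 -.191 .078 1.328; python3 - <<'E'
from h import *
import pickle
S=cam('side');T=cam('top');pickle.dump((S,T),open('c.pkl','wb'))
s=S['img'][170:270,240:340,::-1]; t=T['img'][135:235,290:390,::-1]
f=lambda a:cv2.resize(a,(400,400),interpolation=2)
cv2.imwrite('pics/well.png',np.hstack([f(t),f(s)]))
E
```

```text
[-0.27 -0.07  5.73] 0.11 t 5.8 pos [ 0.6315 -0.1886  0.1353] yaw 1.33
```

View pics/well.png

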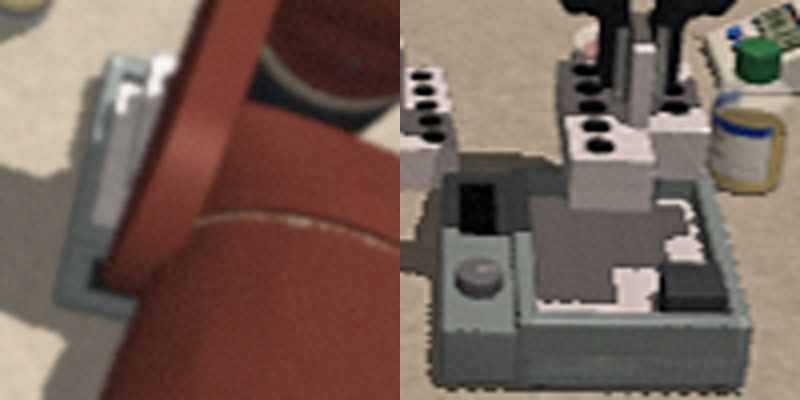

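The side crop shows the block over the well. Its front face runs from (570,158) to (655,158) on top, with the notch on the right, above the post at (695,285). I'll check the block's offset in the hand before lowering it.

```bash
python3 - <<'E'
from m import *
S,T=pickle.load(open('c.pkl','rb'))
g=lambda p:un((p[0]-400,p[1]),240,170,4)
zt=.1353-.0515+.026
print('CHECK',fit([(.048,-.032),(.048,.004),(.020,.032)],[onz(S,*g(p),zt) for p in [(570,158),(655,158),(710,130)]]))
L=[(.068,-.052),(-.068,-.052),(.068,.052)]
print('pred well-centred block in px:')
c,s=np.cos(-1.813),np.sin(-1.813)
for x,y in [(.048,-.032),(.048,.004),(.020,.032)]:
    q=proj(S,(.63+c*x-s*y,-.191+s*x+c*y,zt)); print((q-[240,170])*4+[400,0])
for n,x,y,z in [('post in',.030,.014,.048),('rim in+-',.058,-.042,.04),('floor+-',.058,-.042,.026),('rim ++',.068,.052,.04)]:
    q=proj(S,(.63+c*x-s*y,-.191+s*x+c*y,z)); print(n,(q-[240,170])*4+[400,0])
E
```

```text
cut tri
near-left(-48,-32) [0.5195 0.2542 0.0244] 0.0008
near-right(48,-32) [0.5408 0.1588 0.0273] 0.001
(48,4) [0.5747 0.1656 0.0287] 0.0007
(20,32) [0.5959 0.1994 0.0279] 0.0001
top fit (array([0.56077352, 0.21305985]), np.float64(-1.3501993865568531), [[-0.4, 0.8], [-0.1, 0.8], [0.3, -0.1], [0.3, -0.9], [-0.2, -0.7]])
side fit (array([0.56083562, 0.21507646]), np.float64(-1.3141958197220724), [[1.6, -3.1], [-0.3, 1.2], [-1.4, 2.0], [-0.0, -0.1]])
ribtop side z66 [0.55767252 0.23417551 0.066     ]
ribtop side z66 [0.56572857 0.19152698 0.066     ]
well rim tri
+- [ 0.5659 -0.2416  0.0372] 0.0072
-+ [ 0.6925 -0.1403  0.0392] 0.0014
++ [ 0.6622 -0.2662  0.0384] 0.0007
-- [ 0.5982 -0.1154  0.0369] 0.0009
top fit (array([ 0.63060928, -0.19074828]), np.float64(-1.8125708018930464), [[5.3, 2.7], [-4.4, -3.2], [-2.6, 3.4], [1.8, -2.9]])
side fit (array([ 0.62723176, -0.19397097]), np.float64(-1.8137459849561475), [[0.5, 2.0], [-3.0, -1.2], [-0.6, 4.2], [3.1, -5.0]])
CHECK (array([ 0.63138345, -0.18903265]), np.float64(-1.8322079365858797), [[-0.2, -0.3], [0.8, 1.0], [-0.6, -0.7]])
pred well-centred block in px:
[569.32132417 159.46593392]
[653.25289488 160.44341592]
[708.65693366 129.34985052]
post in [660.40564699 258.06388876]
rim in+- [540.38623818 307.29043954]
floor+- [539.05546673 333.16028885]
rim ++ [756.42679174 322.92149617]
```

The hand offset is about zero and the predicted post and rim pixels agree to about 2 mm. Lowering.

>>> servo_tool([
  [[0,-0.2,0,0.5,0],[0,-0.2,0,2,0],[0,-0.2,0,3.5,0],[0,-0.2,0,4.6,0],[0,-0.2,0,5.2,0]],
])

```text
t: 6.4
tool_pos: [0.63, -0.1908, 0.0813]
tool_rot: [-2.47, -1.935, 0.003]
contact_force: [-0.8, -0.7, -2.7]
opening: 0.009
grip_force: 68.5
```

>>> servo_tool([
  [[0,0,0,0,0],[0,0,0,0.2,0],[0,0,0,0.4,0],[0,0,0,0.4,0]],
])

```text
t: 6.8
tool_pos: [0.6317, -0.1915, 0.0807]
tool_rot: [2.473, 1.937, 0.0]
contact_force: [0.8, 0.1, -3.1]
opening: 0.0094
grip_force: 68.4
```

```bash
python3 go.py .63 -.191 .0775 1.328
```

```text
[ 0.01 -0.18  0.32] 0.07 t 6.8 pos [ 0.6317 -0.1915  0.0807] yaw 1.3292
```

>>> servo_tool([
  [[0,0,-0.1,0.1,0],[0,0,-0.1,0.2,0],[0,0,-0.1,0.3,0],[0,0,-0.1,0.3,0]],
])

```text
t: 7.2
tool_pos: [0.6307, -0.1912, 0.0786]
tool_rot: [2.473, 1.938, -0.0]
contact_force: [-4.3, 1.5, 5.1]
opening: 0.0095
grip_force: 69.5
```

>>> servo_tool([
  [[1,0,0,0,0],[2,0,0,0,0],[4,0,0,0,0],[4,0,0,0,0],[4,0,0,0,0]],
])

```text
t: 7.7
tool_pos: [0.6306, -0.1912, 0.0771]
tool_rot: [2.473, 1.937, 0.0]
contact_force: [-0.4, -0.1, -0.4]
opening: 0.0404
grip_force: 0.0
```

>>> servo_tool([
  [[4,0,0,-3,0],[4,0,0,-7,0],[4,0,0,-11,0],[4,0,0,-15,0],[4,-5,0,-17,0]],
])

```text
t: 8.2
tool_pos: [0.6221, -0.2335, 0.2515]
tool_rot: [2.462, 1.942, 0.008]
contact_force: [0.9, -1.4, 0.6]
opening: 0.0397
grip_force: 0.0
```

>>> servo_tool([
  [[4,-5,0,-2,0],[4,-10,0,-2,0],[4,-15,0,-2,0],[4,-20,0,-2,0],[4,-20,0,-2,0]],
])

```text
t: 8.7
tool_pos: [0.5691, -0.4358, 0.2652]
tool_rot: [2.478, 1.929, -0.003]
contact_force: [1.4, -0.1, -1.0]
opening: 0.0399
grip_force: 0.0
```

```bash
python3 - <<'E'
from h import *
import pickle
S=cam('side');T=cam('top');pickle.dump((S,T),open('c.pkl','wb'))
s=S['img'][185:285,240:340,::-1]; t=T['img'][135:235,290:390,::-1]
f=lambda a:cv2.resize(a,(400,400),interpolation=2)
cv2.imwrite('pics/end.png',np.hstack([f(t),f(s)]))
E
```

```text
(no output)
```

View pics/end.png

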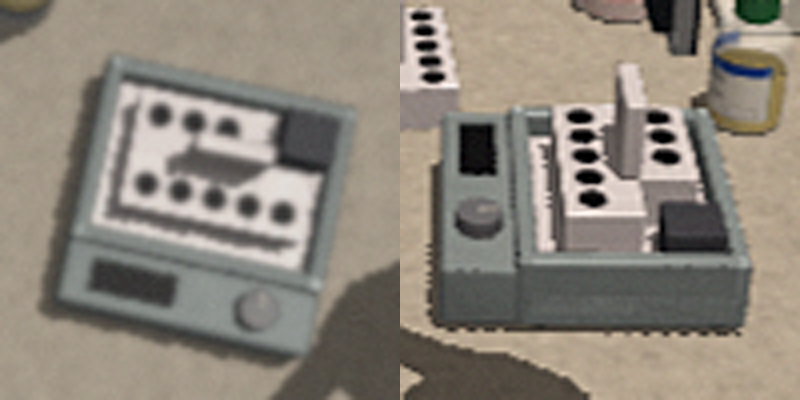

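The final pictures show the block flat in the well with the notch round the post (top crop 305,140). There are gaps on the left and along the panel side, the gripper is clear, and the plain block is unmoved.

```bash
python3 -c "
from station import ctrl
print(ctrl.finish_job())"
```

```text
the job is handed in; nothing more can be done
None
```

The job is handed in at about 9 s of the 42 s: the cut block looks flat on the well floor with its notch round the post, it is released with the arm clear, and the plain block was not touched; no verdict came back.

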